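# Unlock the counter strongbox and hold the latch back

## Robot

A 7-joint arm with a two-finger parallel gripper is mounted at the origin on a cart in front of the work surface, level with it; the furniture and walls round the work are solid. World frame = base frame: x ahead of the robot, y to its left, z up, the work surface at z = 0. Lengths are in m, angles in rad, forces in N, time in s.
With the tool pointing down it reaches from about 0.375 to 0.925 m from the base axis. Payload 3.1 kg.
Tool frame: the origin (TCP) lies on the centre line of the jaws, within the pads' length; the fingertips stand 19 mm ahead of it and the grasp point (between the pads) is the TCP; z points along the fingers, y is the direction in which the jaws open and shut (so a half turn about z gives the same grasp; the last joint's range is limited). The gripper opens to 85 mm and grips with 20 to 120 N. Pads are 22 mm wide; open, the fingers measure 114 mm over their backs; the gripper's body (76 mm by 85 mm) begins 54 mm behind the grasp point. The pads swing forward as they close: fully open they stand 13 mm farther back than shut.
Start: joints at [-1.258, 0.383, 0.044, 1.598, -0.018, 1.161, -0.05], TCP at [0.26, 0.596, 0.25] pointing down, gripper open.
Joint ranges: [-2.61, 2.61], [-0.41, 2.15], [-1.48, 1.57], [0, 2.5], [-1.57, 4.71], [0.05, 1.97], [-2.85, 2.85]. Speed limits (rad/s): [2.79, 2.79, 3.14, 3.14, 3.14, 3.14, 3.14].

## Interface

Orientations are given as a unit quaternion [w, x, y, z].
In Python, from workcell import robot, viewer, ticket gives the robot as it stands. The module is installed in compiled form; this text tells all that it offers.
- The arm moves only by the tool drive_tool, never from a script. Its argument "rows" is a list of rows, each an object with "offset": the shift along the tool's x, y, z in units of 30 mm (1.0 is 30 mm), a list of three; "turn": the turn, a rotation vector about the tool's x, y, z in units of 6 degrees (1.0 is 6 degrees), a list of three; "gripper": the opening, from 0 (shut) to 1 (fully open). In form: [{"offset": [x, y, z], "turn": [ax, ay, az], "gripper": gripper}, ...]. A call has 1 to 20 rows; each row shifts and turns the commanded pose from where the row before left it, along the tool's axes as they then stand; what a row does not reach is not made up. A row lasts 1/8 s, in which the tool goes at most 62.5 mm and 10.7 degrees, less where a joint would pass 70% of its speed; a pose out of reach is approached as far as the arm can. A call is refused whole if a number of a shift passes 1 or a number of a turn 1, either way. A call with a gripper value outside its range is refused whole. The fingers move at their own pace and stop on an object; the grip force is fixed at half the most. Time passes only in rows, so rows that do not move let the fingers close. It gives the time, the measured TCP pose, the force and the opening at its end, in the units of the state.
- robot.get_obs(): the state, without advancing time (a new reading comes with each control period).
- viewer.camera(name): name is "side" or "top" or "wrist"; returns (picture, depth): 480x640x3 uint8, red, green, blue; 480x640 float32, m along the optical axis (not along the pixel's ray), 0 where there is no reading.
- viewer.calibration(name): a dict with "mtx" (3x3 intrinsics, pixels), "pose" (4x4, takes a point from camera to world coordinates). Camera axes: x right, y down, z forward; pixel columns grow to the right and rows downward; lengths in m; the calibration is good to about 2 mm. A picture is of the moment at which its call begins: read the wrist's pose just before it. calibration takes no time and is no camera call; for the wrist camera it gives the pose at the moment of the call.
- ticket.sign_off(): hands the job in, once; it reports no verdict.
The state is a dict: "t": time; "joint_positions": joint angles; "dq": joint speeds; "tau": joint torques, N m; "position": TCP position; "orientation": TCP orientation; "ft_force": force on the tool from outside, world axes, zero at the start; "ft_torque": the same for the moment, N m; "gripper_width": finger opening in m.
Only numpy, scipy, OpenCV 4.12 (cv2) and the standard library are available. Lean on these libraries where they do the work, as an engineer would, in place of code of your own. Each camera call takes 0.05 s, during which the arm holds its last target.

## Task

Open the shop's strongbox for me: take its key, the one with the big square head, out of the key block, push it fully home into the keyhole on the box's front deck (the pins inside stick, so a little wiggling helps it past them), then turn it a quarter turn clockwise until the lid springs up. The latch snaps back as soon as the key is let go, so finish there, still gripping the key and holding it turned. Leave the two other keys in the block and do not disturb anything else on the counter.

Things in the scene. Friction and masses are not known exactly. Their poses are not given: they have to be found in the camera images.
- key_head (a point): centre of the strongbox key's flat black square head: 36 mm wide, 38 mm tall, 10 mm thick, the widest head in the block. Axes: z up the key, y across the width of head and blade, x through the thickness (grip the head along x). The shoulder's underside is 23 mm below this point, the blade's tip 69 mm. Key about 90 g, the same when turned half round.
- key_shoulder (a point): on the key's axis, at the underside of its round shoulder (17 mm across, 4 mm thick, right under the head), 46 mm above the blade's tip; axes as key_head. At the start the upright key rests on it in a slot of the key block, with nearly 2 mm of play: draw it straight up by 50 mm or more. Fully home in the lock it lies on the keyhole plate, at point keyhole.
- keyhole (a point): middle of the keyhole, on top of the brass plate (40 x 44 mm, 5 mm proud) on the strongbox's front deck, 125 mm above the counter. z up, x to the back of the box, y along the slot: 16 mm along y, 7 mm along x, straight down; key y goes along this y, either way round. Deck's front edge 33 mm in front, lid 37 mm behind. Sticky pins 14 and 26 mm down catch the teeth: 10 to 17 N, less if wiggled.
- plug (a joint): turn of the lock's cylinder, rad: 0 at rest, 1.57 at its stop, growing as the key turns clockwise seen from above. A return spring (about 0.05 N m) turns it back if let go. The key has about 0.15 rad of play, so turn it that much further than the cylinder. It turns only with the shoulder within about 6 mm of the plate. The latch frees the lid at about 0.9 rad.
- lid (a joint): opening of the strongbox's lid in rad: about 0.01 shut, about 0.16 when its spring has popped it up. The lid is 96 x 150 mm, hinged along the back of the box.
- strongbox: grey steel box fixed to the counter, 165 mm deep, 150 mm wide, 120 mm high; origin under its centre, x towards its back (hinge), y along its width, z up. Its front 70 mm is the fixed deck with the lock, the rest the lid. A tall window post stands on the robot's side, about 0.2 m from its base and 30 degrees to its right: keep the upper arm to the left of it.
- key_block: fixed wooden key block, foot 50 x 140 mm, 60 mm high; origin under its centre; y along its row of three slots, which lie at y = -40, 0 and 40 mm, their long sides along y.
- round_key: small key with a round black head 27 mm across, in the block like the strongbox key; origin on its axis 46 mm below its shoulder. Not to be taken.
- tee_key: small key with a narrow T-shaped black head 26 mm wide, in the block like the strongbox key; origin on its axis 46 mm below its shoulder. Not to be taken.
- weight_small: bystander: small brass scale weight, 34 mm across, 36 mm high, in front at the right of the key block; origin under its centre.
- soap_cake: bystander: oval brown soap, 54 x 85 x 38 mm, at the right of the strongbox; origin under its centre.
- soap_box: bystander: small pale soap carton, 62 x 92 x 34 mm, at the right of the strongbox, behind the oval soap; origin under its centre.
- box_key: the strongbox key as a whole; origin at the end of the blade's tip, axes as key_head.
- key_tip (a point): end of the key's blade, on its axis; axes as key_head. The blade is 33 mm long, 4.4 mm thick and 14 mm wide at its two pairs of teeth; the last 6 mm taper to 2 x 7 mm. A round 5 mm neck joins it to the shoulder.

How it is judged:
On the way, in this order (a step that is already met when the one before it is completed fails the run):
1. the strongbox key is fully home in the keyhole, the lock not yet turned (z of key_shoulder in the frame of keyhole below 0.004 m and horizontal distance between key_shoulder and keyhole below 0.005 m and angle between key_head's own z axis and vertical below 0.2 rad and value of joint plug below 0.5 rad), for 0.1 s.
2. the key turned a quarter, the lid sprung up (value of joint plug above 1.2 rad and value of joint lid above 0.07 rad), for 0.2 s.
At the end, for the whole second after the job is handed in: Through the last second the fingers grip the key, which is home (shoulder within 6 mm of the plate, 5 mm of the axis, 0.2 rad of upright), the cylinder is still and past 1.2 rad, the lid is up by over 0.07 rad; other keys within 12 mm, bystanders within 30 mm of their starts (all of step 2 and velocity of joint plug below 0.3 rad/s and z of key_shoulder in the frame of keyhole below 0.006 m and horizontal distance between key_shoulder and keyhole below 0.005 m and angle between key_head's own z axis and vertical below 0.2 rad and contact force between the fingers and box_key above 1 N and distance of each of round_key, tee_key from where it was at the start of the episode below 0.012 m and distance of each of weight_small, soap_cake, soap_box from where it was at the start of the episode below 0.03 m); the arm keeps its last pose, push and grip.
It fails at once if one of the other two keys pulled out or shifted by more than 12 mm (distance of any of round_key, tee_key from where it was at the start of the episode above 0.012 m).
It fails at once if a bystander shifted by more than 30 mm (distance of any of weight_small, soap_cake, soap_box from where it was at the start of the episode above 0.03 m).
It also fails if it takes over 64 s, if anything falls off the work surface, if the arm or the gripper's body presses on something with over 40 N, if the wrist force passes 120 N, or if a joint passes its speed limit or range.

## Working session

There is one attempt and no reset: what is moved stays moved. The work goes in short steps, Python scripts to look and compute and a tool call to move; the robot and the scene stay as the last step left them, time stands still between calls to the robot, and variables do not carry over. Pictures are saved under pics/ and viewed, and the job is handed in when it is done.

Besides the shell and the picture viewer there is one more tool, called after "Call:" in YAML: its name, and indented under it one key for each argument. drive_tool: Moves the arm, as the interface text tells. Its arguments: {"type":"object","properties":{"rows":{"type":"array"}},"required":["rows"]}

```bash
mkdir -p pics; ls; cat > h.py <<'E'
import numpy as np, cv2, json
from workcell import robot, viewer, ticket
from scipy.spatial.transform import Rotation as R
def save(n,im): cv2.imwrite('pics/'+n+'.png',cv2.cvtColor(im,cv2.COLOR_RGB2BGR))
def grab(n,tag):
    C=viewer.calibration(n); im,d=viewer.camera(n); save(n+tag,im)
    np.savez('pics/%s%s.npz'%(n,tag),im=im,d=d,K=C['mtx'],T=C['pose']); return im,d,np.array(C['mtx']),np.array(C['pose'])
def load(f):
    z=np.load('pics/'+f+'.npz'); return z['im'],z['d'],z['K'],z['T']
def plane(u,v,z,K,T):
    r=T[:3,:3]@np.linalg.inv(K)@np.array([u,v,1.]); o=T[:3,3]; return o+r*(z-o[2])/r[2]
def cloud(d,K,T):
    v,u=np.mgrid[:d.shape[0],:d.shape[1]]
    p=np.stack([(u-K[0,2])/K[0,0]*d,(v-K[1,2])/K[1,1]*d,d],-1)
    return p@T[:3,:3].T+T[:3,3]
def proj(p,K,T):
    q=T[:3,:3].T@(np.array(p)-T[:3,3]); q=K@q; return q[:2]/q[2]
def st():
    o=robot.get_obs(); print('t',o['t'],'p',np.round(o['position'],4),'q',np.round(o['orientation'],4),'F',np.round(o['ft_force'],1),'w',round(float(o['gripper_width']),4),'j',np.round(o['joint_positions'],2))
    return o
E
python3 - <<'E'
from h import *
st()
for n in ['side','top','wrist']:
    im,d,K,T=grab(n,'0'); print(n,K.tolist(),np.round(T,3).tolist())
st()
E
```

```text
pics
t 0.0 p [0.2592 0.5951 0.2489] q [-2.000e-04  2.039e-01  9.790e-01 -1.300e-03] F [-0.7 -0.1  0.1] w 0.0856 j [-1.26  0.38  0.04  1.6  -0.02  1.16 -0.05]
side [[590.1979055156556, 0.0, 315.1256841709747], [0.0, 590.1979055156556, 245.29143543369347], [0.0, 0.0, 1.0]] [[-0.116, 0.652, -0.75, 1.305], [0.993, 0.073, -0.09, 0.062], [-0.004, -0.755, -0.656, 0.718], [0.0, 0.0, 0.0, 1.0]]
top [[603.3095247644127, 0.0, 321.3562994847492], [0.0, 603.3095247644127, 237.7101145109947], [0.0, 0.0, 1.0]] [[-0.028, -0.993, 0.115, 0.468], [-1.0, 0.029, 0.007, -0.028], [-0.01, -0.115, -0.993, 1.194], [0.0, 0.0, 0.0, 1.0]]
wrist [[385.75900437128035, 0.0, 317.1729897855166], [0.0, 385.75900437128035, 233.27883002158418], [0.0, 0.0, 1.0]] [[0.398, 0.867, 0.299, 0.182], [0.917, -0.376, -0.131, 0.629], [-0.001, 0.326, -0.945, 0.374], [0.0, 0.0, 0.0, 1.0]]
t 0.15 p [0.2593 0.5953 0.2492] q [-1.000e-04  2.039e-01  9.790e-01 -1.000e-03] F [-0.1 -0.4  0.4] w 0.0855 j [-1.26  0.38  0.04  1.6  -0.02  1.16 -0.05]
```

View pics/top0.png

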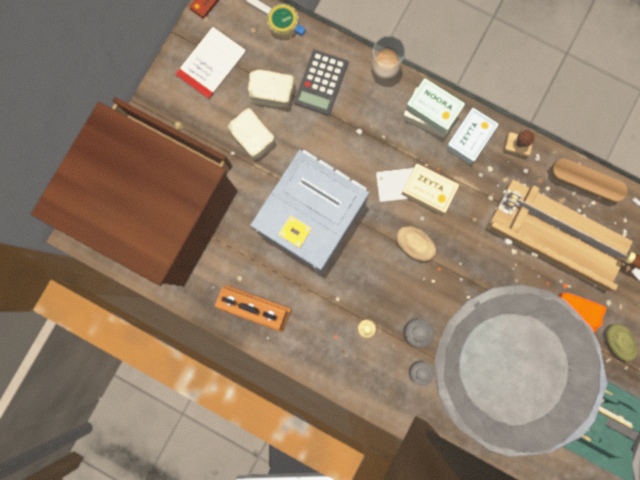

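View pics/side0.png

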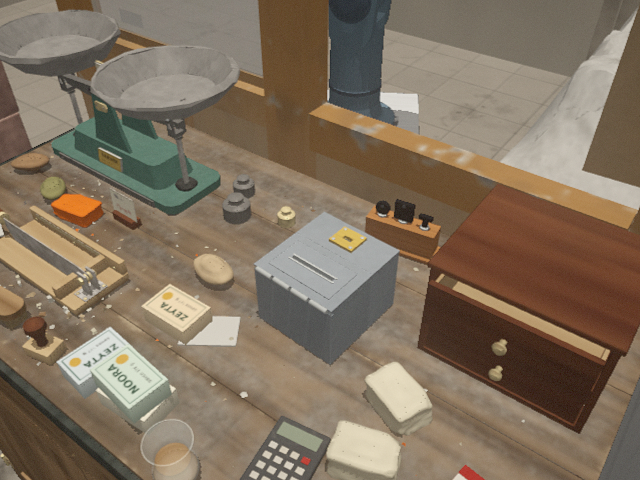

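View pics/wrist0.png

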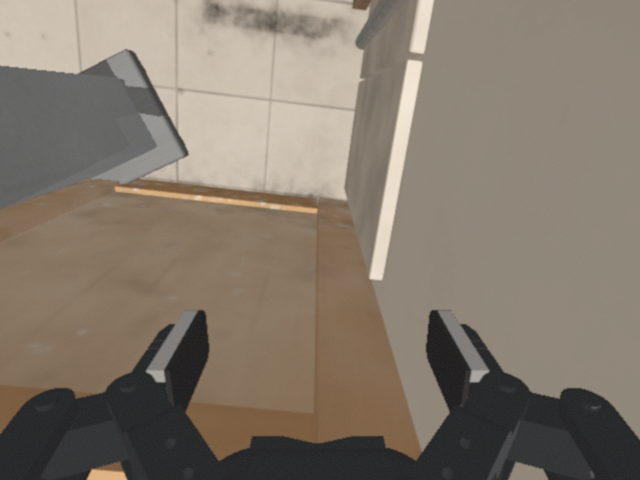

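```bash
python3 - <<'E'
from h import *
im,d,K,T=load('top0'); a=cv2.resize(im[140:340,190:390],None,fx=4,fy=4,interpolation=cv2.INTER_CUBIC)[:,:]
save('c1',cv2.resize(a,(600,600)))
im2,d2,K2,T2=load('side0'); save('c2',cv2.resize(im2[180:370,250:450],None,fx=3,fy=3,interpolation=cv2.INTER_CUBIC))
P=cloud(d,K,T)
for n,(u,v) in dict(drawertop=(130,190),plate=(294,232),deck=(310,250),lid=(300,190),blockL=(218,300),blockR=(287,320),table=(220,250),sill=(200,350),weight=(367,328),post=(430,460),head=(249,307)).items():
    print(n,np.round(P[v,u],3))
P2=cloud(d2,K2,T2)
for n,(u,v) in dict(plate=(348,239),head=(404,210),round=(382,208),tee=(425,218),sill=(400,150),post=(295,60),cab=(560,220)).items(): print(n,np.round(P2[v,u],3))
E
```

```text
drawertop [0.677 0.303 0.183]
plate [0.604 0.028 0.118]
deck [ 0.571 -0.     0.121]
lid [0.68  0.015 0.124]
blockL [0.488 0.176 0.06 ]
blockR [0.446 0.052 0.004]
table [ 0.468 -0.028  1.194]
sill [ 0.383  0.255 -0.15 ]
weight [ 0.427 -0.102  0.037]
post [ 0.343 -0.107  0.689]
head [0.473 0.113 0.101]
plate [0.601 0.029 0.12 ]
head [0.476 0.119 0.089]
round [0.463 0.081 0.08 ]
tee [0.491 0.155 0.086]
sill [0.327 0.108 0.118]
post [ 0.218 -0.106  0.239]
cab [0.602 0.334 0.186]
```

View pics/c1.png

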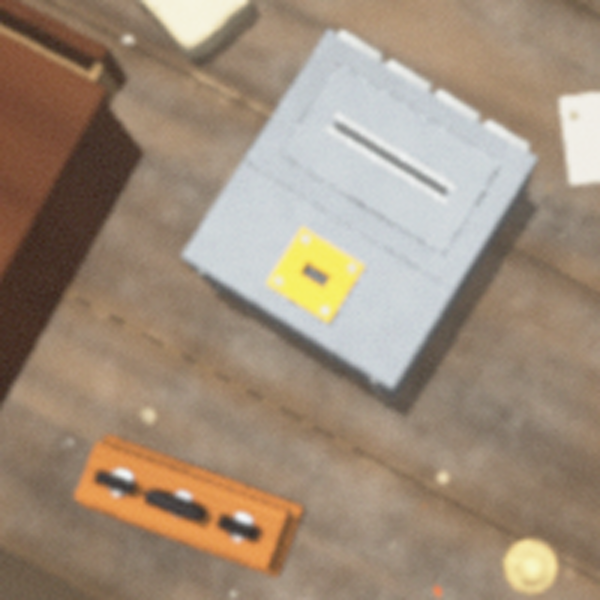

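View pics/c2.png

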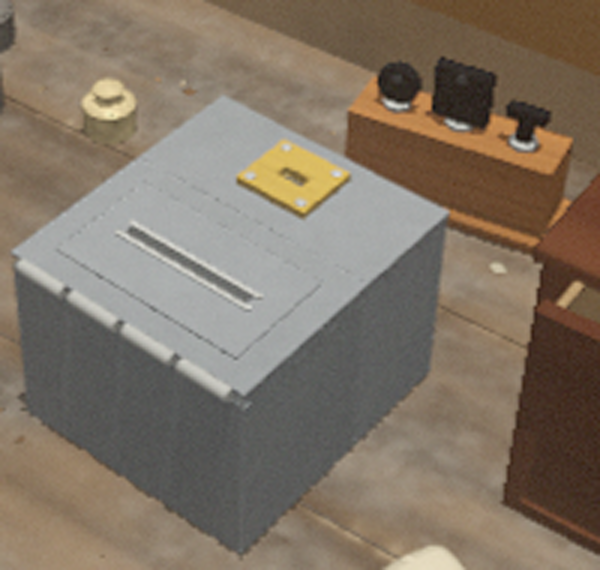

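```bash
cat > m1.py <<'E'
from h import *
def blobs(mask,amin):
    n,l,s,c=cv2.connectedComponentsWithStats(mask.astype(np.uint8)); return [(s[i],c[i],l==i) for i in range(1,n) if s[i,4]>=amin]
def rect(m,z,K,T):
    c=max(cv2.findContours(m.astype(np.uint8),cv2.RETR_EXTERNAL,cv2.CHAIN_APPROX_NONE)[0],key=cv2.contourArea)[:,0]
    w=np.array([plane(u,v,z,K,T)[:2] for u,v in c]).astype(np.float32)
    (cx,cy),(a,b),_=r=cv2.minAreaRect(w*1000); bx=cv2.boxPoints(r)
    e=bx[1]-bx[0]; f=bx[2]-bx[1]
    return (cx,cy),np.hypot(*e),np.degrees(np.arctan2(e[1],e[0])),np.hypot(*f),np.degrees(np.arctan2(f[1],f[0]))
for f,win in (('top0',(190,140,390,340)),('side0',(250,180,450,370))):
    im,d,K,T=load(f); hsv=cv2.cvtColor(im,cv2.COLOR_RGB2HSV); H,S,V=[hsv[...,i].astype(int) for i in range(3)]
    W=np.zeros(H.shape,bool); W[win[1]:win[3],win[0]:win[2]]=1
    y=(H>18)&(H<32)&(S>140)&(V>120)&W
    for s,c,m in blobs(y,150): 
        print(f,'plate',c,s[4],np.round(rect(m,.125,K,T)[0],1),[round(float(x),1) for x in rect(m,.125,K,T)[1:]],'cen',np.round(plane(*c,.125,K,T),4))
        x0,y0,w,h=s[:4]; sub=np.zeros_like(W); sub[y0+3:y0+h-3,x0+3:x0+w-3]=1
        dk=sub&(V<110)
        for s2,c2,m2 in blobs(dk,4): print('  hole',c2,s2[4],np.round(plane(*c2,.125,K,T),4))
    dk=(V<75)&(S<140)&W
    for s,c,m in blobs(dk,25):
        print(f,'dark',np.round(c,1),s[4],s[:4],np.round(plane(*c,.102,K,T),4),np.round(plane(*c,.083,K,T),4),[np.round(x,1) for x in rect(m,.102,K,T)])
    o=(H>4)&(H<18)&(S>150)&(V>90)&W
    for s,c,m in blobs(o,300): print(f,'block',c,s[4],[np.round(x,1) for x in rect(m,.06,K,T)])
E
python3 m1.py
```

```text
top0 plate [294.74919614 231.414791  ] 311 [604.3  26.2] [34.9, -35.0, 39.4, 55.0] cen [0.6045 0.0263 0.125 ]
top0 dark [203.2 151.9] 69 [190 144  30  18] [0.7612 0.1939 0.102 ] [0.7663 0.1978 0.083 ] [array([760.2, 191.5]), np.float32(4.9), np.float32(-30.6), np.float32(63.5), np.float32(59.4)]
top0 dark [209.2 220.1] 1362 [190 178  46  95] [0.6331 0.1836 0.102 ] [0.6359 0.1873 0.083 ] [array([626. , 188.7]), np.float32(181.5), np.float32(-29.8), np.float32(35.6), np.float32(60.2)]
top0 dark [249.8 308.5] 44 [240 305  18   8] [0.4701 0.1116 0.102 ] [0.4701 0.114  0.083 ] [array([470.8, 113.7]), np.float32(5.8), np.float32(-21.9), np.float32(32.0), np.float32(68.1)]
top0 block [252.45754717 307.33962264] 1272 [array([471.7, 112.6]), np.float32(45.0), np.float32(-21.6), np.float32(134.0), np.float32(68.4)]
side0 dark [403.9 210.6] 361 [394 199  21  24] [0.4949 0.1175 0.102 ] [0.4699 0.1192 0.083 ] [array([494. , 116.9]), np.float32(60.1), np.float32(-5.4), np.float32(33.7), np.float32(84.6)]
side0 dark [382.6 206.9] 145 [376 201  14  13] [0.4887 0.081  0.102 ] [0.4635 0.0816 0.083 ] [array([488.6,  81. ]), np.float32(22.4), np.float32(-87.8), np.float32(34.5), np.float32(2.2)]
side0 dark [425.3 219.1] 111 [419 214  15  13] [0.5146 0.1532 0.102 ] [0.4902 0.156  0.083 ] [array([517.2, 150.4]), np.float32(30.8), np.float32(-23.9), np.float32(24.1), np.float32(66.1)]
side0 dark [436.8 320.1] 1337 [420 284  30  74] [0.7399 0.1636 0.102 ] [0.7224 0.1668 0.083 ] [array([736., 161.]), np.float32(131.8), np.float32(-3.0), np.float32(39.0), np.float32(87.0)]
side0 dark [440.6 358. ] 48 [431 353  19  11] [0.8058 0.166  0.102 ] [0.7904 0.1692 0.083 ] [array([805.6, 165.6]), np.float32(3.7), np.float32(-28.3), np.float32(25.7), np.float32(61.7)]
```

```bash
python3 - <<'E'
from h import *
Z=np.full((12,20),-9.)
for f in('top0','side0'):
    im,d,K,T=load(f); P=cloud(d,K,T)[d>0]
    i=((P[:,0]-0.05)/.05).astype(int); j=((P[:,1]+.25)/.05).astype(int)
    ok=(P[:,0]>.05)&(P[:,1]>-.25)&(i<12)&(j<20); np.maximum.at(Z,(i[ok],j[ok]),P[ok,2])
print('      '+' '.join('%5.2f'%(-.25+.05*j) for j in range(20)))
for r in range(12): print('%.2f '%(.05+.05*r),' '.join('%5.2f'%z if z>-5 else '  .  ' for z in Z[r]))
E
```

```text
-0.25 -0.20 -0.15 -0.10 -0.05  0.00  0.05  0.10  0.15  0.20  0.25  0.30  0.35  0.40  0.45  0.50  0.55  0.60  0.65  0.70
0.05   0.31  0.31   .    0.30  0.31  0.31   .    0.00  0.01   .   -0.93 -0.93 -0.93 -0.92 -0.93 -0.93 -0.93 -0.93 -0.93 -0.93
0.10   0.31  0.33   .     .    0.26  0.00  0.01  0.01  0.00   .     .   -0.94 -0.92 -0.93 -0.92 -0.93 -0.93 -0.93 -0.93 -0.93
0.15   0.01  0.34  0.34  0.35  0.33  0.13  0.01  0.00 -0.01   .     .     .     .   -0.93 -0.93 -0.93 -0.93 -0.93 -0.93 -0.93
0.20   0.01  0.01  0.35  0.36  0.13  0.13  0.13   .     .     .     .     .     .     .     .   -0.94 -0.93 -0.93 -0.93 -0.22
0.25   0.28  0.01  0.01  0.58  0.13  0.13  0.13  0.13  0.13   .     .     .     .     .     .     .     .   -0.93 -0.22 -0.21
0.30   0.28  0.72  0.77  0.69  0.01  0.01  0.13  0.13  0.13  0.13  0.13   .     .     .     .     .     .     .   -0.15 -0.16
0.35   0.28  0.28  0.79  0.01  0.01  0.01  0.01  0.12  0.13  0.13  0.13  0.13  0.13   .     .     .     .   -0.22 -0.10 -0.19
0.40   0.28  0.28  0.04  0.04  0.01  0.01  0.09  0.06  0.01  0.13  0.13  0.13  0.13  0.13   .     .     .   -0.04 -0.06   .  
0.45   0.28  0.01  0.01  0.01  0.01  0.01  0.10  0.11  0.09  0.01  0.01  0.13  0.13  0.13  0.25  0.12   .   -0.01   .     .  
0.50   0.01  0.01  0.01  0.01  0.12  0.12  0.01  0.06  0.07  0.19  0.19  0.19  0.01  0.13  0.30   .     .     .     .     .  
0.55   0.04  0.04  0.01  0.12  0.13  0.13  0.13  0.01  0.01  0.19  0.19  0.19  0.19  0.18  0.29  0.22  0.13   .     .     .  
0.60   0.04  0.04  0.01  0.13  0.13  0.13  0.13  0.12  0.19  0.19  0.19  0.19  0.19  0.19  0.19  0.19  0.13   .     .     .
```

Call:
drive_tool:
  rows:
    - {"offset": [-0.68, -0.9, -0.15], "turn": [0, 0, 0], "gripper": 1}
    - {"offset": [-0.68, -0.9, -0.15], "turn": [0, 0, 0], "gripper": 1}
    - {"offset": [-0.68, -0.9, -0.15], "turn": [0, 0, 0], "gripper": 1}
    - {"offset": [-0.68, -0.9, -0.15], "turn": [0, 0, 0], "gripper": 1}
    - {"offset": [-0.68, -0.9, -0.15], "turn": [0, 0, 0], "gripper": 1}
    - {"offset": [-0.68, -0.9, -0.15], "turn": [0, 0, 0], "gripper": 1}
    - {"offset": [-0.68, -0.9, -0.1], "turn": [0, 0, 0], "gripper": 1}
    - {"offset": [-0.68, -0.9, 0], "turn": [0, 0, 0], "gripper": 1}
    - {"offset": [-0.68, -0.9, 0], "turn": [0, 0, 0], "gripper": 1}

```text
t: 1.27
position: [0.3309, 0.2985, 0.2801]
orientation: [-0.0, 0.204, 0.979, -0.0]
ft_force: [1.0, -0.7, 1.2]
gripper_width: 0.0854
```

```bash
python3 -c "
from h import *
st()"
```

```text
t 1.275 p [0.3309 0.2985 0.2801] q [-1.00e-04  2.04e-01  9.79e-01 -1.00e-04] F [ 1.  -0.7  1.2] w 0.0854 j [-1.02 -0.05  0.18  2.04  0.01  1.15  0.32]
```

Call:
drive_tool:
  rows:
    - {"offset": [-0.85, -0.475, 0], "turn": [0, 0, 0], "gripper": 1}
    - {"offset": [-0.85, -0.475, 0], "turn": [0, 0, 0], "gripper": 1}
    - {"offset": [-0.85, -0.475, 0], "turn": [0, 0, 0], "gripper": 1}
    - {"offset": [-0.85, -0.475, 0], "turn": [0, 0, 0], "gripper": 1}
    - {"offset": [-0.85, -0.475, 0], "turn": [0, 0, 0], "gripper": 1}
    - {"offset": [-0.85, -0.475, 0], "turn": [0, 0, 0], "gripper": 1}
    - {"offset": [-0.85, -0.475, 0], "turn": [0, 0, 0], "gripper": 1}
    - {"offset": [-0.85, -0.475, 0], "turn": [0, 0, 0], "gripper": 1}

```text
t: 2.28
position: [0.4726, 0.113, 0.28]
orientation: [-0.0, 0.204, 0.979, -0.0]
ft_force: [0.0, -0.1, -0.0]
gripper_width: 0.0854
```

Call:
drive_tool:
  rows:
    - {"offset": [0, 0, 0.2], "turn": [0, 0, 1], "gripper": 1}
    - {"offset": [0, 0, 0.2], "turn": [0, 0, 1], "gripper": 1}
    - {"offset": [0, 0, 0.2], "turn": [0, 0, 1], "gripper": 1}
    - {"offset": [0, 0, 0.2], "turn": [0, 0, 1], "gripper": 1}
    - {"offset": [0, 0, 0.2], "turn": [0, 0, 1], "gripper": 1}
    - {"offset": [0, 0, 0.2], "turn": [0, 0, 1], "gripper": 1}
    - {"offset": [0, 0, 0.2], "turn": [0, 0, 1], "gripper": 1}
    - {"offset": [0, 0, 0.2], "turn": [0, 0, 1], "gripper": 1}
    - {"offset": [0, 0, 0.2], "turn": [0, 0, 1], "gripper": 1}
    - {"offset": [0, 0, 0.2], "turn": [0, 0, 1], "gripper": 1}
    - {"offset": [0, 0, 0], "turn": [0, 0, 1], "gripper": 1}
    - {"offset": [0, 0, 0], "turn": [0, 0, 1], "gripper": 1}
    - {"offset": [0, 0, 0], "turn": [0, 0, 1], "gripper": 1}
    - {"offset": [0, 0, 0], "turn": [0, 0, 1], "gripper": 1}
    - {"offset": [0, 0, 0], "turn": [0, 0, 0.7], "gripper": 1}
    - {"offset": [0, 0, 0], "turn": [0, 0, 0], "gripper": 1}

```text
t: 4.28
position: [0.4721, 0.1138, 0.22]
orientation: [-0.0, 0.827, 0.562, -0.0]
ft_force: [1.3, -0.0, -0.1]
gripper_width: 0.0851
```

```bash
python3 -c "
from h import *
st(); im,d,K,T=grab('wrist','1'); st()"
```

```text
t 4.275 p [0.4721 0.1138 0.22  ] q [-1.000e-04  8.275e-01  5.615e-01 -3.000e-04] F [ 1.3 -0.  -0.1] w 0.0851 j [-0.83  0.1   0.54  2.04 -0.06  1.02 -0.64]
t 4.325 p [0.4721 0.1138 0.2201] q [-1.000e-04  8.274e-01  5.617e-01 -2.000e-04] F [-0.3  0.3 -0.4] w 0.0851 j [-0.83  0.1   0.54  2.04 -0.06  1.02 -0.64]
```

View pics/wrist1.png

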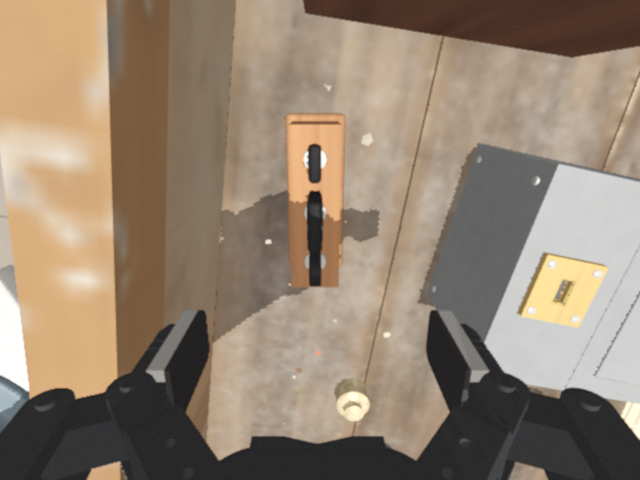

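```bash
cat > m2.py <<'E'
from h import *
from m1 import blobs,rect
import sys
def run(f,kw=(280,100,350,290)):
    im,d,K,T=load(f); hsv=cv2.cvtColor(im,cv2.COLOR_RGB2HSV); H,S,V=[hsv[...,i].astype(int) for i in range(3)]
    W=np.zeros(H.shape,bool); W[kw[1]:kw[3],kw[0]:kw[2]]=1
    for s,c,m in blobs((V<70)&W,60):
        print('dark',np.round(c,1),s, 'top',[np.round(x,4) for x in rect(m,.102,K,T)],'cen.102',np.round(plane(*c,.102,K,T),4))
        print('   depth',np.round(np.median(cloud(d,K,T)[m],0),4))
    W[:]=0; W[:330,420:]=1
    y=(H>12)&(H<32)&(S>110)&(V>120)&W
    for s,c,m in blobs(y,500):
        print('plate',c,s[4],[np.round(x,1) for x in rect(m,.125,K,T)], 'depth',np.round(np.median(cloud(d,K,T)[m],0),4))
        x0,y0,w,h=s[:4]
        sub=np.zeros_like(W); sub[y0+18:y0+h-18,x0+22:x0+w-22]=1
        for s2,c2,m2 in blobs(sub&(V<120),20): print('  hole',c2,s2,np.round(plane(*c2,.125,K,T),4),[np.round(x,1) for x in rect(m2,.125,K,T)])
if __name__=='__main__': run(sys.argv[1])
E
sed -i 's/^for f,win in.*/for f,win in ():/' m1.py
python3 m2.py wrist1; python3 -c "
from h import *
im,_,_,_=load('wrist1'); save('c3',np.hstack([cv2.resize(im[240:340,510:620],None,fx=5,fy=5,interpolation=cv2.INTER_CUBIC)[:500], cv2.resize(im[130:292,280:350],None,fx=3.08,fy=3.086,interpolation=cv2.INTER_CUBIC)[:500]]))"
```

```text
dark [314.  163.6] [309 145  11  37 361] top [array([487.5932, 158.017 ]), np.float32(6.3433), np.float32(-21.532), np.float32(22.5088), np.float32(68.4679)] cen.102 [0.4875 0.1578 0.102 ]
   depth [0.4866 0.1557 0.0893]
dark [314.4 236.7] [ 308  192   14   94 1109] top [array([468.7867, 109.9507]), np.float32(8.7291), np.float32(-22.0652), np.float32(66.4484), np.float32(67.9348)] cen.102 [0.4697 0.1125 0.102 ]
   depth [0.4702 0.1139 0.1025]
```

View pics/c3.png

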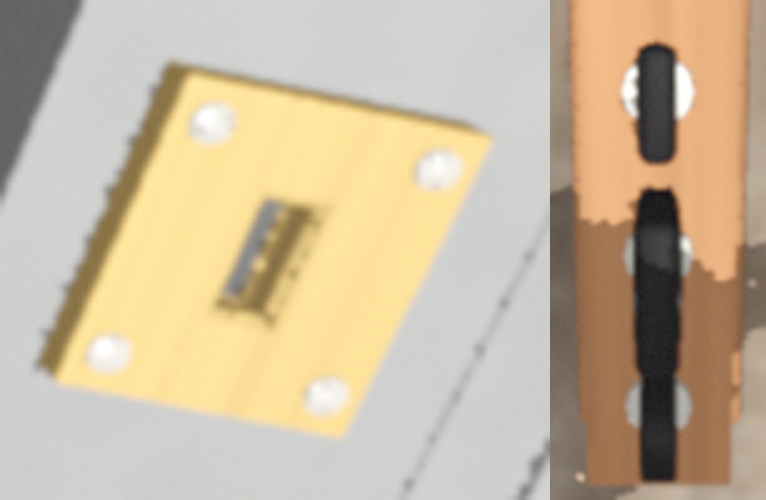

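```bash
python3 - <<'E'
from h import *
im,d,K,T=load('wrist1')
for u,v in ((564.4,291.6),(563.8,291)): print(np.round(plane(u,v,.125,K,T),4))
cs=[np.array(plane(510+a/5,240+b/5,.125,K,T))[:2]*1000 for a,b in ((185,70),(490,135),(345,437),(55,380))]
print(np.round(cs,1)); r=cv2.minAreaRect(np.float32(cs)); print(r)
for i in range(4): e=cs[(i+1)%4]-cs[i]; print(np.hypot(*e),np.degrees(np.arctan2(e[1],e[0])))
P=cloud(d,K,T)
ss=[(270,195),(325,210),(275,325),(218,305)]
s=[np.array(plane(510+a/5,240+b/5,.125,K,T))[:2]*1000 for a,b in ss]
for i in range(4): e=s[(i+1)%4]-s[i]; print('slot',np.hypot(*e),np.degrees(np.arctan2(e[1],e[0])))
print(np.mean(s,0))
V=im.max(-1); m=(V<70)&(P[...,2]>.099)&(P[...,2]<.108); m[:, :300]=0; m[:,335:]=0; m[295:]=0
q=P[m]; print(len(q),q.mean(0),q.min(0),q.max(0)); print(cv2.minAreaRect((q[:,:2]*1000).astype(np.float32)))
# plate & deck depth heights
print(np.median(P[275:280,575:580,2]),np.median(P[220:230,570:580,2]), np.median(P[60:90,400:420,2]),np.median(P[130:140,295:303,2]))
E
```

```text
[0.6072 0.0269 0.125 ]
[0.607  0.0275 0.125 ]
[[601.8  56.9]
 [635.4  34.2]
 [611.6  -3.1]
 [577.9  19.5]]
((606.6835327148438, 26.87973403930664), (45.22829818725586, 40.56805419921875), 57.39340591430664)
40.55337579297627 -33.99736106253822
44.24402983318768 -122.57210886622002
40.5765076604023 146.22483701482224
44.400780308577346 57.39339344378012
slot 7.658149730726704 -37.39925779406433
slot 16.663233847762225 -121.5141755293893
slot 8.438743103564493 138.29190790846
slot 15.969776197679696 56.01759579557342
[607.17007811  26.75999413]
662 [0.47233532 0.11915132 0.10320075] [0.46274512 0.10105334 0.0990487 ] [0.48207214 0.1356734  0.10583964]
((472.2650451660156, 118.62336730957031), (35.386138916015625, 8.758092880249023), 68.04609680175781)
0.12626092646841497 0.12150312350710492 0.0016803216420751832 0.06189162769866349
```

Call:
drive_tool:
  rows:
    - {"offset": [0.08, -0.05, 0.6], "turn": [0, 0, 0], "gripper": 1}
    - {"offset": [0, 0, 0.7], "turn": [0, 0, 0], "gripper": 1}
    - {"offset": [0, 0, 0.7], "turn": [0, 0, 0], "gripper": 1}
    - {"offset": [0, 0, 0.5], "turn": [0, 0, 0], "gripper": 0.7}
    - {"offset": [0, 0, 0], "turn": [0, 0, 0], "gripper": 0.6}
    - {"offset": [0, 0, 0], "turn": [0, 0, 0], "gripper": 0.6}

```text
t: 5.08
position: [0.4724, 0.1167, 0.1458]
orientation: [0.0, 0.828, 0.561, 0.001]
ft_force: [-0.2, -0.4, 0.3]
gripper_width: 0.0517
```

```bash
python3 -c "
from h import *
st(); im,d,K,T=grab('wrist','2')"
```

```text
t 5.075 p [0.4724 0.1167 0.1458] q [1.000e-04 8.277e-01 5.611e-01 5.000e-04] F [-0.2 -0.4  0.3] w 0.0517 j [-0.8   0.22  0.52  2.1  -0.15  0.86 -0.57]
```

View pics/wrist2.png

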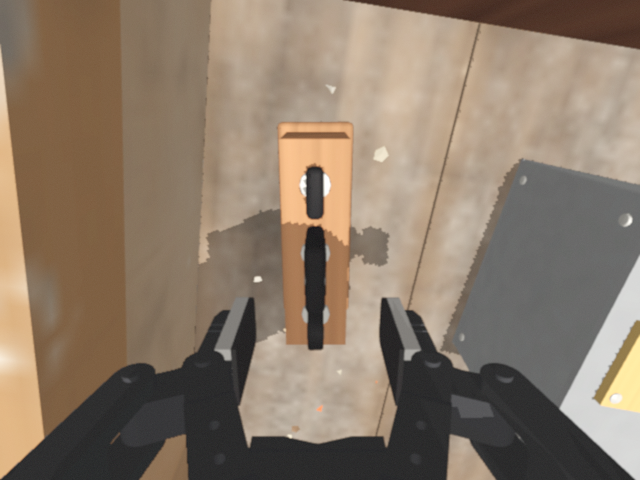

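```bash
python3 - <<'E'
from h import *
im,d,K,T=load('wrist2'); o=st()
p=o['position']; print('tcp px',proj(p,K,T)); 
yd=np.array([.375,.927,0])
for dz in(.102,.083,.062):
  for e in(-.018,0,.018): print(dz,e,np.round(proj([*(p[:2]+e*yd[:2]),dz],K,T),1))
save('c4',cv2.resize(im[150:360,260:370],None,fx=3.5,fy=2.8,interpolation=cv2.INTER_CUBIC))
P=cloud(d,K,T); V=im.max(-1)
for v in range(215,355,6):
    print(v,V[v,310:322].min(),np.round(P[v,315],4), end=' ')
E
```

```text
t 5.125 p [0.4727 0.1169 0.1461] q [1.000e-04 8.277e-01 5.612e-01 9.000e-04] F [-0.2 -0.1  0.3] w 0.0513 j [-0.8   0.22  0.52  2.1  -0.15  0.86 -0.57]
tcp px [316.63712272 335.92699079]
0.102 -0.018 [316.6 316. ]
0.102 0 [316.8 283.5]
0.102 0.018 [317. 249.]
0.083 -0.018 [316.7 297.6]
0.083 0 [316.9 267.5]
0.083 0.018 [317.1 235.6]
0.062 -0.018 [316.7 280.7]
0.062 0 [316.9 252.8]
0.062 0.018 [317.1 223.4]
215 53 [0.4833 0.146  0.0896] 221 232 [0.504  0.1949 0.2712] 227 29 [0.4787 0.1348 0.0715] 233 29 [0.4787 0.1348 0.0815] 239 28 [0.4788 0.1349 0.091 ] 245 26 [0.4788 0.1345 0.0985] 251 34 [0.4784 0.1336 0.1038] 257 38 [0.4773 0.1307 0.1035] 263 35 [0.4762 0.1282 0.1043] 269 38 [0.4751 0.1253 0.1044] 275 36 [0.4738 0.122  0.1034] 281 36 [0.4728 0.1194 0.1042] 287 33 [0.4715 0.1163 0.1038] 293 37 [0.4703 0.1133 0.1038] 299 37 [0.4692 0.1104 0.1041] 305 36 [0.4678 0.107  0.1035] 311 35 [0.4666 0.1039 0.1035] 317 33 [0.4613 0.091  0.086 ] 323 33 [0.4601 0.0881 0.0872] 329 40 [0.4594 0.0863 0.09  ] 335 43 [0.4584 0.0837 0.0915] 341 39 [0.4567 0.0795 0.0905] 347 31 [0.4553 0.0759 0.0906] 353 185 [0.4293 0.0121 0.0019]
```

View pics/c4.png

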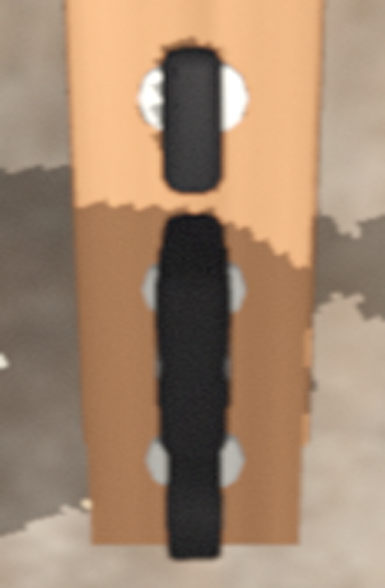

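Call:
drive_tool:
  rows:
    - {"offset": [0.02, -0.03, 0.5], "turn": [0, 0, 0], "gripper": 0.6}
    - {"offset": [0, 0, 0.5], "turn": [0, 0, 0], "gripper": 0.6}
    - {"offset": [0, 0, 0.5], "turn": [0, 0, 0], "gripper": 0.6}
    - {"offset": [0, 0, 0.45], "turn": [0, 0, 0], "gripper": 0.6}
    - {"offset": [0, 0, 0], "turn": [0, 0, 0], "gripper": 0.4}
    - {"offset": [0, 0, 0], "turn": [0, 0, 0], "gripper": 0.25}
    - {"offset": [0, 0, 0], "turn": [0, 0, 0], "gripper": 0.15}
    - {"offset": [0, 0, 0], "turn": [0, 0, 0], "gripper": 0}
    - {"offset": [0, 0, 0], "turn": [0, 0, 0], "gripper": 0}
    - {"offset": [0, 0, 0], "turn": [0, 0, 0], "gripper": 0}

```text
t: 6.38
position: [0.4718, 0.1178, 0.0874]
orientation: [0.0, 0.828, 0.561, 0.001]
ft_force: [-0.7, -1.3, 5.2]
gripper_width: 0.0093
```

```bash
python3 -c "
from h import *
o=st();print(o['ft_torque']); im,d,K,T=grab('wrist','3')"
```

```text
t 6.375 p [0.4718 0.1178 0.0874] q [0.000e+00 8.277e-01 5.611e-01 6.000e-04] F [-0.7 -1.3  5.2] w 0.0093 j [-0.76  0.33  0.49  2.13 -0.23  0.73 -0.5 ]
[-0.06028926  0.19688452  0.02112381]
```

View pics/wrist3.png

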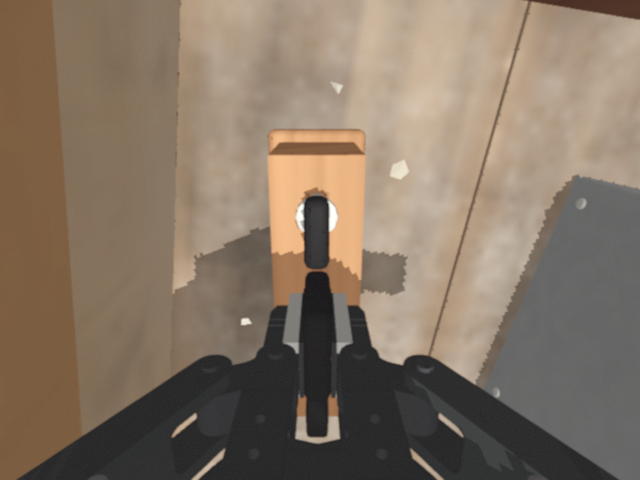

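Call:
drive_tool:
  rows:
    - {"offset": [0, 0, -0.3], "turn": [0, 0, 0], "gripper": 0}
    - {"offset": [0, 0, -0.5], "turn": [0, 0, 0], "gripper": 0}
    - {"offset": [0, 0, -0.6], "turn": [0, 0, 0], "gripper": 0}
    - {"offset": [0, 0, -0.7], "turn": [0, 0, 0], "gripper": 0}
    - {"offset": [0, 0, -0.8], "turn": [0, 0, 0], "gripper": 0}
    - {"offset": [0, 0, -0.8], "turn": [0, 0, 0], "gripper": 0}
    - {"offset": [0, 0, -0.8], "turn": [0, 0, 0], "gripper": 0}
    - {"offset": [0, 0, -0.5], "turn": [0, 0, 0], "gripper": 0}
    - {"offset": [0, 0, 0], "turn": [0, 0, 0], "gripper": 0}

```text
t: 7.55
position: [0.472, 0.1177, 0.2381]
orientation: [0.0, 0.828, 0.561, 0.001]
ft_force: [-0.3, -0.8, -1.7]
gripper_width: 0.0091
```

```bash
python3 -c "
from h import *
o=st();print(o['ft_torque']); im,d,K,T=grab('wrist','4'); grab('side','4')"
```

```text
t 7.55 p [0.472  0.1177 0.2381] q [0.     0.8277 0.5611 0.0015] F [-0.3 -0.8 -1.7] w 0.0091 j [-0.85  0.08  0.55  2.02 -0.05  1.06 -0.66]
[ 0.0458202  -0.05283299  0.00217488]
```

View pics/wrist4.png

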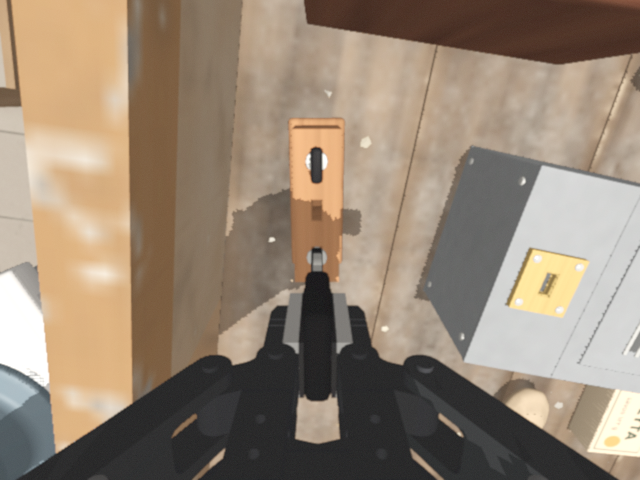

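View pics/side4.png

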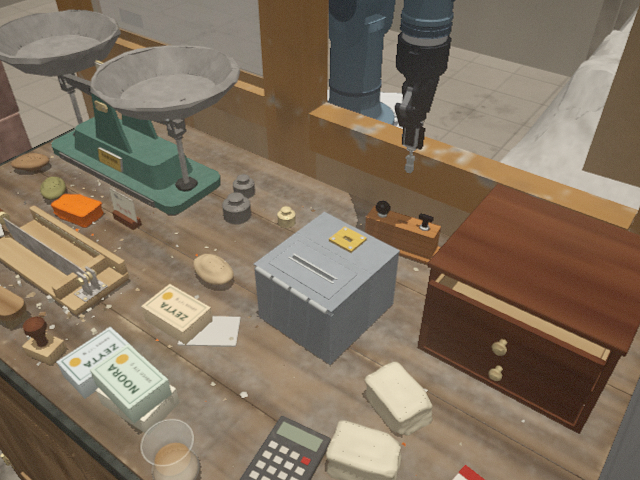

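Call:
drive_tool:
  rows:
    - {"offset": [-0.15, 0.7, 0], "turn": [0, 0, 0], "gripper": 0}
    - {"offset": [-0.2, 0.9, 0], "turn": [0, 0, 0], "gripper": 0}
    - {"offset": [-0.2, 0.9, 0], "turn": [0, 0, 0], "gripper": 0}
    - {"offset": [-0.2, 0.9, 0], "turn": [0, 0, 0], "gripper": 0}
    - {"offset": [-0.2, 0.9, 0], "turn": [0, 0, 0], "gripper": 0}
    - {"offset": [-0.2, 0.7, 0], "turn": [0, 0, 0], "gripper": 0}
    - {"offset": [0, 0.3, 0], "turn": [0, 0, 0.5], "gripper": 0}
    - {"offset": [0, 0, 0], "turn": [0, 0, 1], "gripper": 0}
    - {"offset": [0, 0, 0], "turn": [0, 0, 0.5], "gripper": 0}
    - {"offset": [0, 0, 0], "turn": [0, 0, 0], "gripper": 0}
    - {"offset": [0, 0, 0], "turn": [0, 0, 0], "gripper": 0}

```text
t: 9.02
position: [0.6057, 0.0272, 0.2362]
orientation: [-0.0, 0.882, 0.472, -0.001]
ft_force: [1.3, 0.3, -1.5]
gripper_width: 0.0089
```

```bash
python3 -c "
from h import *
o=st();im,d,K,T=grab('wrist','5'); save('c5',cv2.resize(im[180:380,230:410],None,fx=4,fy=4,interpolation=cv2.INTER_CUBIC)[:600]); a=grab('side','5')[0]; save('c5s',cv2.resize(a[100:300,280:480],None,fx=3,fy=3,interpolation=cv2.INTER_CUBIC))"
```

```text
t 9.025 p [0.6057 0.0272 0.2362] q [-3.000e-04  8.816e-01  4.719e-01 -5.000e-04] F [ 1.3  0.3 -1.5] w 0.0089 j [-0.64  0.36  0.65  1.75 -0.24  1.12 -0.5 ]
```

View pics/c5.png

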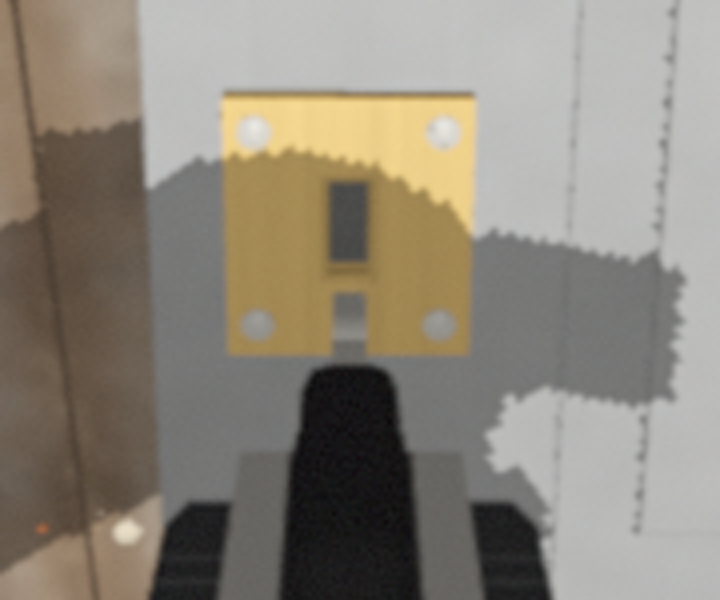

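View pics/c5s.png

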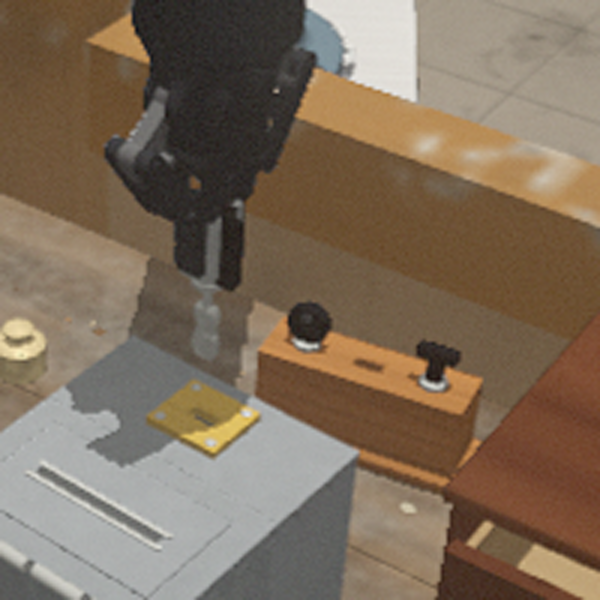

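```bash
python3 - <<'E'
from h import *
im,d,K,T=load('wrist5'); o=st(); p=o['position']; Rm=R.from_quat(np.roll(o['orientation'],-1)).as_matrix(); print(np.round(Rm,4).tolist())
def tp(x,y,z): return proj(p+Rm@np.array([x,y,z]),K,T)
for nm,q in dict(tip35=(.0035,0,.073),tip0=(0,0,.073),tooth7=(.007,0,.067),top=(.018,0,-.015),topneg=(-.018,0,-.015),tcp=(0,0,0),bothead=(.018,0,.023)).items():
    u,v=tp(*q); print(nm,(np.round([(u-230)*4,(v-180)*4],1)))
# slot: rows 180..265(270)  cols 328..370
for a,b in ((349,182),(349,262),(349,270),(349,222),(330,180),(370,180)): 
    w=plane(230+a/4,180+b/4,.125,K,T); print((a,b),np.round(w,4),'tool',np.round((Rm.T@(w-p))*1000,1))
cs=[(222,94),(476,94),(470,356),(228,356)]
W=[(Rm.T@(plane(230+a/4,180+b/4,.125,K,T)-p))*1000 for a,b in cs]; print(np.round(W,1),np.mean(W,0))
P=cloud(d,K,T)
for v in range(250,290,3): print(v,np.round(Rm.T@(P[v,317]-p)*1000,1),im[v,317])
E
```

```text
t 9.125 p [0.6059 0.0269 0.2365] q [-2.000e-04  8.818e-01  4.717e-01 -2.000e-04] F [-0.  -0.4 -1. ] w 0.0088 j [-0.64  0.36  0.65  1.75 -0.24  1.12 -0.5 ]
[[0.555, 0.8318, -0.0005], [0.8318, -0.555, 0.0001], [-0.0002, -0.0005, -1.0]]
tip35 [349.8 299.3]
tip0 [349.7 322.6]
tooth7 [349.8 292.1]
top [348.6 544.5]
topneg [348. 898.]
tcp [348.7 627.1]
bothead [349.4 352.3]
(349, 182) [0.6102 0.0337 0.125 ] tool [  8.1  -0.2 111.5]
(349, 262) [0.6025 0.0223 0.125 ] tool [ -5.7  -0.2 111.5]
(349, 270) [0.6018 0.0211 0.125 ] tool [ -7.1  -0.2 111.5]
(349, 222) [0.6064 0.028  0.125 ] tool [  1.3  -0.2 111.5]
(330, 180) [0.6078 0.0357 0.125 ] tool [  8.4  -3.2 111.5]
(370, 180) [0.6132 0.0321 0.125 ] tool [  8.4   3.2 111.5]
[[ 22.7 -20.3 111.6]
 [ 22.7  19.9 111.5]
 [-22.5  20.1 111.5]
 [-22.6 -20.4 111.6]] [ 7.74774596e-02 -1.77391340e-01  1.11548423e+02]
250 [ -8.3  -0.3 110.2] [157 133  81]
253 [ 7.9 -0.2 64.9] [125 114  95]
256 [ 7.4 -0.2 61.9] [105 102  99]
259 [ 7.6 -0.2 57.4] [113 112 107]
262 [ 5.9 -0.2 57.4] [134 133 127]
265 [ 5.1 -0.2 55.4] [115 112 107]
268 [ 5.2 -0.2 51.6] [109 107 102]
271 [18.2 -0.1 19.6] [60 60 56]
274 [18.9 -0.1 15.4] [23 19 22]
277 [18.2 -0.1 14.1] [26 25 27]
280 [18.  -0.1 11.7] [13 10 14]
283 [18.6 -0.1  7.9] [23 22 24]
286 [18.6 -0.1  5.3] [21 18 22]
289 [18.5 -0.1  3. ] [18 19 18]
```

Call:
drive_tool:
  rows:
    - {"offset": [0, 0, 0.4], "turn": [0, 0, 0], "gripper": 0}
    - {"offset": [0, 0, 0.4], "turn": [0, 0, 0], "gripper": 0}
    - {"offset": [0, 0, 0.3], "turn": [0, 0, 0], "gripper": 0}
    - {"offset": [0, 0, 0.15], "turn": [0, 0, 0], "gripper": 0}
    - {"offset": [0, 0, 0.1], "turn": [0, 0, 0], "gripper": 0}
    - {"offset": [0, 0, 0.1], "turn": [0, 0, 0], "gripper": 0}
    - {"offset": [0, 0, 0], "turn": [0, 0, 0], "gripper": 0}

```text
t: 10.0
position: [0.6062, 0.0266, 0.1932]
orientation: [-0.0, 0.882, 0.472, -0.0]
ft_force: [0.1, -0.1, -1.9]
gripper_width: 0.0093
```

```bash
python3 -c "
from h import *
o=st();print(o['ft_torque']);im,d,K,T=grab('wrist','6'); save('c6',cv2.resize(im[180:380,230:410],None,fx=4,fy=4,interpolation=cv2.INTER_CUBIC)[:600])"
```

```text
t 10.0 p [0.6062 0.0266 0.1932] q [-0.      0.8819  0.4715 -0.    ] F [ 0.1 -0.1 -1.9] w 0.0093 j [-0.62  0.41  0.64  1.78 -0.28  1.04 -0.47]
[ 0.0208811   0.0592048  -0.03642321]
```

View pics/c6.png

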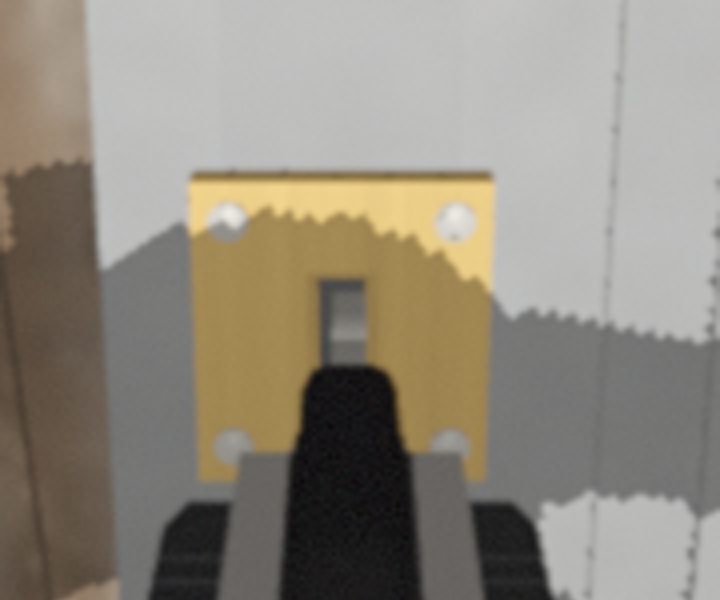

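Call:
drive_tool:
  rows:
    - {"offset": [0, -0.025, 0], "turn": [0, 0, 0], "gripper": 0}
    - {"offset": [0, 0, 0.1], "turn": [0, 0, 0], "gripper": 0}
    - {"offset": [0, 0, 0.1], "turn": [0, 0, 0], "gripper": 0}
    - {"offset": [0, 0, 0], "turn": [0, 0, 0], "gripper": 0}

```text
t: 10.55
position: [0.6052, 0.027, 0.1868]
orientation: [-0.0, 0.882, 0.472, -0.0]
ft_force: [0.3, 0.4, -1.3]
gripper_width: 0.0092
```

Call:
drive_tool:
  rows:
    - {"offset": [0, 0, 0.08], "turn": [0, 0, 0.4], "gripper": 0}
    - {"offset": [0, 0, 0.06], "turn": [0, 0, -0.8], "gripper": 0}
    - {"offset": [0, 0, 0.06], "turn": [0, 0, 0.8], "gripper": 0}
    - {"offset": [0, 0, 0.06], "turn": [0, 0, -0.4], "gripper": 0}

```text
t: 11.05
position: [0.6064, 0.027, 0.1812]
orientation: [-0.0, 0.882, 0.471, 0.001]
ft_force: [-3.3, 0.5, 10.1]
gripper_width: 0.0093
```

Call:
drive_tool:
  rows:
    - {"offset": [0, 0, 0.06], "turn": [0, 0, 0.4], "gripper": 0}
    - {"offset": [0, 0, 0.06], "turn": [0, 0, -0.8], "gripper": 0}
    - {"offset": [0, 0, 0.06], "turn": [0, 0, 0.8], "gripper": 0}
    - {"offset": [0, 0, 0.06], "turn": [0, 0, -0.8], "gripper": 0}
    - {"offset": [0, 0, 0.06], "turn": [0, 0, 0.8], "gripper": 0}
    - {"offset": [0, 0, 0], "turn": [0, 0, -0.4], "gripper": 0}

```text
t: 11.8
position: [0.6059, 0.0271, 0.1701]
orientation: [0.0, 0.882, 0.471, 0.0]
ft_force: [1.4, 0.0, -6.1]
gripper_width: 0.009
```

Call:
drive_tool:
  rows:
    - {"offset": [0, 0, 0.07], "turn": [0, 0, 0.4], "gripper": 0}
    - {"offset": [0, 0, 0.07], "turn": [0, 0, -0.8], "gripper": 0}
    - {"offset": [0, 0, 0.07], "turn": [0, 0, 0.8], "gripper": 0}
    - {"offset": [0, 0, 0.07], "turn": [0, 0, -0.8], "gripper": 0}
    - {"offset": [0, 0, 0.07], "turn": [0, 0, 0.8], "gripper": 0}
    - {"offset": [0, 0, 0.07], "turn": [0, 0, -0.8], "gripper": 0}
    - {"offset": [0, 0, 0.07], "turn": [0, 0, 0.4], "gripper": 0}

```text
t: 12.68
position: [0.6066, 0.027, 0.1592]
orientation: [-0.001, 0.883, 0.47, 0.001]
ft_force: [-5.4, -0.3, 15.3]
gripper_width: 0.0095
```

```bash
python3 -c "
from h import *
o=st();print(o['ft_torque']);im,d,K,T=grab('wrist','7'); a=grab('side','7')[0]; save('c7s',np.hstack([cv2.resize(a[150:270,290:410],(480,480),interpolation=cv2.INTER_CUBIC),cv2.resize(im[250:400,280:355],(240,480))]))"
```

```text
t 12.675 p [0.6066 0.027  0.1592] q [-6.000e-04  8.827e-01  4.699e-01  1.000e-03] F [-5.4 -0.3 15.3] w 0.0095 j [-0.6   0.45  0.61  1.81 -0.31  0.98 -0.45]
[-0.03058765  1.42171032  0.03598308]
```

View pics/c7s.png

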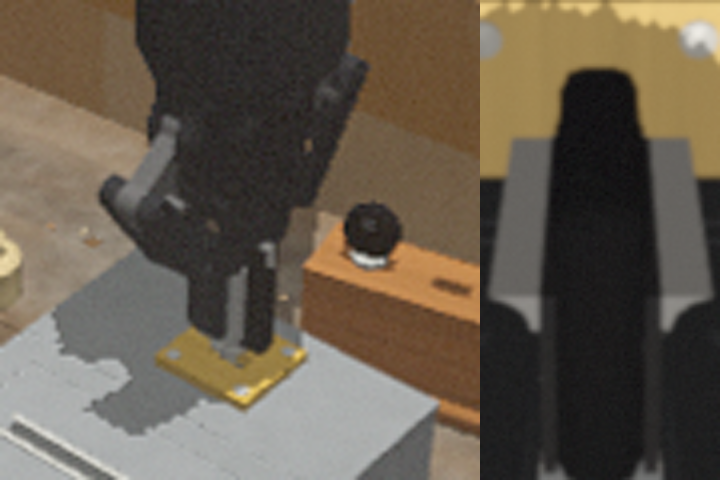

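Call:
drive_tool:
  rows:
    - {"offset": [0, 0, 0.05], "turn": [0, 0.2, 0.4], "gripper": 0}
    - {"offset": [0, 0, 0.05], "turn": [0, -0.4, -0.8], "gripper": 0}
    - {"offset": [0, 0, 0.03], "turn": [0, 0.4, 0.8], "gripper": 0}
    - {"offset": [0, 0, 0.02], "turn": [0, -0.4, -0.8], "gripper": 0}
    - {"offset": [0, 0, 0.02], "turn": [0, 0.4, 0.8], "gripper": 0}
    - {"offset": [0, 0, 0], "turn": [0, -0.2, -0.4], "gripper": 0}

```text
t: 13.52
position: [0.6061, 0.0268, 0.1525]
orientation: [-0.001, 0.883, 0.47, 0.001]
ft_force: [-2.8, 1.0, 7.9]
gripper_width: 0.009
```

Call:
drive_tool:
  rows:
    - {"offset": [0, 0, 0.04], "turn": [0, 0.2, 0.3], "gripper": 0}
    - {"offset": [0, 0, 0.04], "turn": [0, -0.4, -0.6], "gripper": 0}
    - {"offset": [0, 0, 0], "turn": [0, 0.2, 0.3], "gripper": 0}
    - {"offset": [0, 0, 0], "turn": [0, 0, 0], "gripper": 0}

```text
t: 14.02
position: [0.6066, 0.027, 0.1524]
orientation: [-0.001, 0.883, 0.47, 0.001]
ft_force: [-6.0, 1.7, 17.5]
gripper_width: 0.009
```

```bash
python3 -c "
from h import *
o=st();print(o['ft_torque']);im,d,K,T=grab('wrist','8'); a=grab('side','8')[0]; save('c8s',np.hstack([cv2.resize(a[190:270,310:390],(480,480),interpolation=cv2.INTER_CUBIC),cv2.resize(im[250:400,280:355],(240,480))]))"
```

```text
t 14.025 p [0.6066 0.027  0.1524] q [-0.0009  0.8826  0.4701  0.0012] F [-6.   1.7 17.5] w 0.009 j [-0.6   0.46  0.61  1.81 -0.32  0.96 -0.44]
[0.05294259 1.56364044 0.06918218]
```

View pics/c8s.png

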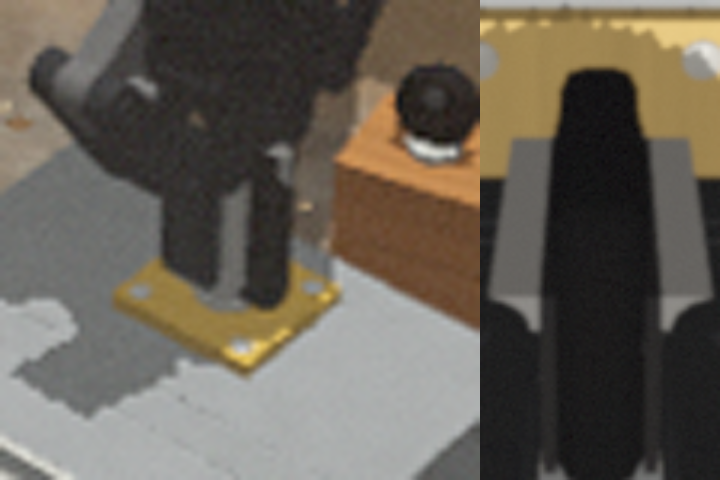

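Call:
drive_tool:
  rows:
    - {"offset": [0, 0, -0.05], "turn": [0, 0, 0.5], "gripper": 0}
    - {"offset": [0, 0, 0], "turn": [0, 0, 0.8], "gripper": 0}
    - {"offset": [0, 0, 0], "turn": [0, 0, 0.8], "gripper": 0}
    - {"offset": [0, 0, 0], "turn": [0, 0, 0.8], "gripper": 0}
    - {"offset": [0, 0, 0], "turn": [0, 0, 0.8], "gripper": 0}
    - {"offset": [0, 0, 0], "turn": [0, 0, 0.3], "gripper": 0}
    - {"offset": [0, 0, 0], "turn": [0, 0, 0], "gripper": 0}

```text
t: 15.0
position: [0.606, 0.0273, 0.1524]
orientation: [-0.001, 0.961, 0.277, 0.0]
ft_force: [-5.0, 0.8, 12.9]
gripper_width: 0.0091
```

```bash
python3 -c "
from h import *
o=st();print(o['ft_torque']);im,d,K,T=grab('wrist','9')"
```

```text
t 15.0 p [0.606  0.0273 0.1524] q [-1.000e-03  9.610e-01  2.766e-01  2.000e-04] F [-5.   0.8 12.9] w 0.0091 j [-0.67  0.49  0.7   1.82 -0.38  0.98 -0.82]
[0.19380577 1.32814299 0.05102294]
```

View pics/wrist9.png

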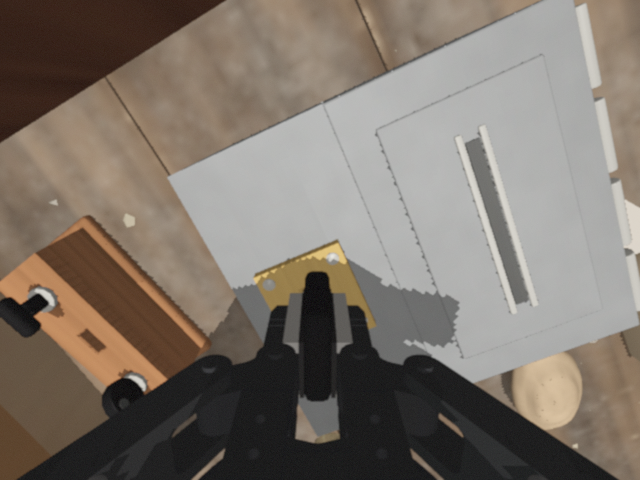

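Call:
drive_tool:
  rows:
    - {"offset": [0, 0, 0], "turn": [0, 0, 0.8], "gripper": 0}
    - {"offset": [0, 0, 0], "turn": [0, 0, 0.8], "gripper": 0}
    - {"offset": [0, 0, 0], "turn": [0, 0, 0.8], "gripper": 0}
    - {"offset": [0, 0, 0], "turn": [0, 0, 0.8], "gripper": 0}
    - {"offset": [0, 0, 0], "turn": [0, 0, 0.8], "gripper": 0}
    - {"offset": [0, 0, 0], "turn": [0, 0, 0.8], "gripper": 0}
    - {"offset": [0, 0, 0], "turn": [0, 0, 0.8], "gripper": 0}
    - {"offset": [0, 0, 0], "turn": [0, 0, 0.8], "gripper": 0}
    - {"offset": [0, 0, 0], "turn": [0, 0, 0], "gripper": 0}

```text
t: 16.18
position: [0.6058, 0.0275, 0.1524]
orientation: [-0.001, 0.998, -0.055, -0.0]
ft_force: [-5.9, 1.7, 13.4]
gripper_width: 0.0096
```

```bash
python3 -c "
from h import *
o=st();print(o['ft_torque'])"
```

```text
t 16.175 p [0.6058 0.0275 0.1524] q [-1.300e-03  9.985e-01 -5.500e-02 -4.000e-04] F [-5.9  1.7 13.4] w 0.0096 j [-0.78  0.54  0.86  1.82 -0.48  1.   -1.4 ]
[0.27652788 1.4450841  0.06263122]
```

Angle is now −6.3° (62° turned). About 36° more.

Call:
drive_tool:
  rows:
    - {"offset": [0, 0, 0], "turn": [0, 0, 0.8], "gripper": 0}
    - {"offset": [0, 0, 0], "turn": [0, 0, 0.8], "gripper": 0}
    - {"offset": [0, 0, 0], "turn": [0, 0, 0.8], "gripper": 0}
    - {"offset": [0, 0, 0], "turn": [0, 0, 0.8], "gripper": 0}
    - {"offset": [0, 0, 0], "turn": [0, 0, 0.8], "gripper": 0}
    - {"offset": [0, 0, 0], "turn": [0, 0, 0.8], "gripper": 0}
    - {"offset": [0, 0, 0], "turn": [0, 0, 0.6], "gripper": 0}
    - {"offset": [0, 0, 0], "turn": [0, 0, 0.6], "gripper": 0}
    - {"offset": [0, 0, 0], "turn": [0, 0, 0], "gripper": 0}
    - {"offset": [0, 0, 0], "turn": [0, 0, 0], "gripper": 0}

```text
t: 17.42
position: [0.6058, 0.0277, 0.1524]
orientation: [-0.001, 0.933, -0.36, -0.001]
ft_force: [-5.5, 1.6, 14.5]
gripper_width: 0.009
```

```bash
python3 -c "
from h import *
o=st();print(o['ft_torque']);im,d,K,T=grab('wrist','10'); grab('side','10')"
```

```text
t 17.425 p [0.6058 0.0277 0.1524] q [-1.300e-03  9.328e-01 -3.603e-01 -9.000e-04] F [-5.5  1.6 14.5] w 0.009 j [-0.87  0.61  1.    1.82 -0.6   1.04 -1.94]
[0.36229618 1.41939669 0.06740018]
```

View pics/wrist10.png

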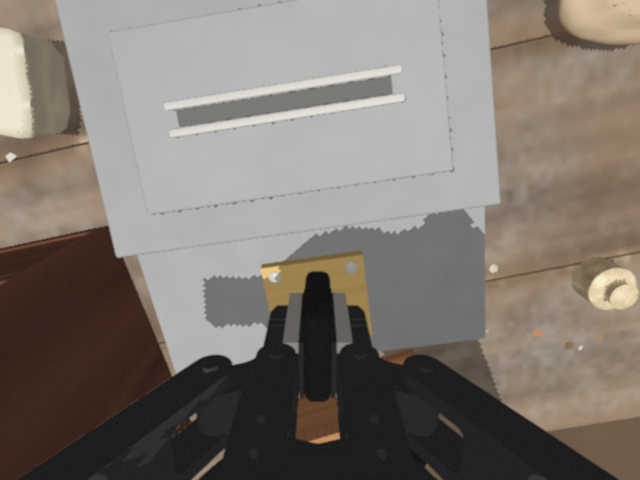

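View pics/side10.png

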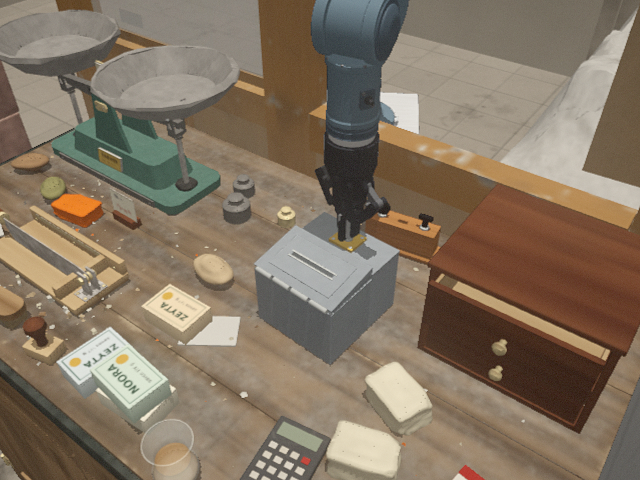

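```bash
python3 - <<'E'
from h import *
im,d,K,T=load('wrist10'); P=cloud(d,K,T)
for uv in ((130,240),(300,200),(470,190),(280,120),(250,10),(200,265),(440,320),(275,290)): print(uv,np.round(P[uv[1],uv[0]],4))
a=P[60:240,130:140].reshape(-1,3); b=P[60:190,410:430].reshape(-1,3); q=np.vstack([a,b]); q=q[q[:,2]>.11]
c=np.linalg.lstsq(np.c_[q[:,:2],np.ones(len(q))],q[:,2],rcond=None)[0]; print('lid slope',np.arctan(np.hypot(*c[:2])))
o=st(); print('dq',np.round(o['dq'],3))
E
```

```text
(130, 240) [0.6792 0.0592 0.1375]
(300, 200) [ 6.465e-01 -3.000e-04  1.362e-01]
(470, 190) [ 0.6071 -0.0498  0.1371]
(280, 120) [ 0.6725 -0.0143  0.1312]
(250, 10) [ 0.7057 -0.0315  0.1272]
(200, 265) [0.6523 0.0553 0.1222]
(440, 320) [ 0.5593 -0.0065  0.1227]
(275, 290) [0.6228 0.0373 0.1269]
lid slope 0.11431489939014161
t 17.525 p [0.6058 0.0277 0.1524] q [-1.300e-03  9.328e-01 -3.603e-01 -9.000e-04] F [-6.6  1.3 14.4] w 0.0092 j [-0.87  0.61  1.    1.82 -0.6   1.04 -1.94]
dq [ 0.001 -0.001 -0.001  0.    -0.001 -0.001  0.002]
```

```bash
python3 -c "
from h import *
print(ticket.sign_off()); st()"
```

```text
the job is handed in; nothing more can be done
None
the job is handed in; nothing more can be done
```

The strongbox is open. I took the square-headed key from the middle slot, wiggled it home past both pins and turned it about 98° clockwise. I handed the job in at about 17.5 s, still gripping the key and holding it turned. No verdict was reported.

Last checks before handing in:
- **Key home:** the tool stopped at z = 0.1524 m, against about 0.152 m worked out for the shoulder resting on the plate. About 14 N of downward push remained. I inferred the key's position from the tool and saw no slip of the head in the pads.
- **Key turned:** 98° less the 0.15 rad of play puts the cylinder at about 1.56 rad. That is worked out from the tool's turn, as I could not read the cylinder directly. The arm was still and the fingers were closed on the head at 9 mm.
- **Lid up:** its front edge was about 15 mm above the deck, which gives about 0.16 rad. A plane fitted to the depth picture gave only 0.11 rad. The two disagree somewhat, but both are above the 0.07 rad needed.
- **Other things:** the last side picture shows both other keys still in the block and nothing else on the counter moved. I checked this by eye only and did not measure it.

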